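# Post the spent amber vial into the used-vial bin

## Robot

A 6-joint arm with a two-finger parallel gripper is mounted at the origin on the work surface. World frame = base frame: x ahead of the robot, y to its left, z up, the work surface at z = 0. Lengths are in m, angles in rad, forces in N, time in s.
With the tool pointing down it reaches from about 0.375 to 0.9 m from the base axis. Payload 3.1 kg.
Tool frame: the origin (TCP) lies between the finger pads; the fingertips stand 25 mm ahead of it and the grasp point (between the pads) lies 6 mm ahead of it; x points along the fingers, y is the direction in which the jaws open and shut, and the axes are right-handed (so a half turn about x gives the same grasp; the last joint's range is limited). The gripper opens to 85 mm and grips with 20 to 120 N. Pads are 22 mm wide; open, the fingers measure 114 mm over their backs; the gripper's body (76 mm by 85 mm) begins 54 mm behind the grasp point. The pads swing forward as they close: fully open they stand 13 mm farther back than shut.
Start: joints at [1.131, 0.527, 1.433, -0, 1.181, -0.178], TCP at [0.161, 0.604, 0.256] pointing down, gripper open.
Joint ranges: [-3.08, 3.08], [-0.75, 2.2], [0.22, 2.44], [-1.43, 4.57], [0, 2.65], [-2.85, 2.85]. Speed limits (rad/s): [2.79, 2.79, 3.14, 3.14, 3.14, 3.14].

## Interface

Orientations are given as a unit quaternion [x, y, z, w].
In Python, from station import manip, viewer, workorder gives the robot as it stands.
- The arm moves only by the shell command python3 -m crank 'ROWS' [FORCE]. ROWS is JSON, one flat list of numbers, 5 for each row, row after row: the opening, from 0 (shut) to 1 (fully open), then the shift along the world's x, y, z in mm, then the turn about the world's z in rad. A call has 1 to 10 rows; each row is the pose to reach, as a shift and turn from the pose commanded when the call began; what a row does not reach only later rows make up. A row lasts 1/8 s, in which the tool goes at most 62.5 mm and 10.7 degrees, less where a joint would pass 70% of its speed; a pose out of reach is approached as far as the arm can. A call with a gripper value outside its range is refused whole. The fingers move at their own pace and stop on an object; FORCE is the grip in N (left out, the last holds). Time passes only in rows, so rows that repeat a pose let the fingers close. It gives the time, the measured TCP pose, the force and the opening at its end, in the units of the state.
- manip.sense(): the state, without advancing time (a new reading comes with each control period).
- viewer.snapshot(name): name is "scene" or "top" or "wrist"; returns a dict with "img" (400x640x3 uint8, red, green, blue), "range_z" (400x640 float32, m along the optical axis (not along the pixel's ray), 0 where there is no reading), "fx", "fy", "cx", "cy" (pixels), "k1" (the pictures are not rectified: a ray, as slopes to the right and down, at radius r is drawn at 1 + k1 r^2 times it, then the intrinsics apply), "origin" and "attitude" of the camera in the world. Camera axes: x right, y down, z forward; pixel columns grow to the right and rows downward; lengths in m; the calibration is good to about 2 mm. A picture is of the moment at which its call begins.
- workorder.sign_off(): hands the job in, once; it reports no verdict.
The state is a dict: "t": time; "q": joint angles; "qd": joint speeds; "tau": joint torques, N m; "tcp_pos": TCP position; "tool_rot": TCP orientation; "force": force on the tool from outside, world axes, zero at the start; "ft_torque": the same for the moment, N m; "finger_gap": opening from 0.0 (shut) to 1.0 (fully open).
Only numpy, scipy, OpenCV 4.12 (cv2) and the standard library are available. Lean on these libraries where they do the work, as an engineer would, in place of code of your own. Each camera call takes 0.05 s, during which the arm holds its last target.

## Task

Slide the flush steel hatch of the yellow used-vial bin fully open by pressing on it gently (never harder than 20 N), drop the amber vial with the red cap through the mouth into the bin, then slide the hatch fully shut again. Do not disturb the two white vials in the rack, the blue bottle or the white jar.

Things in the scene. Friction and masses are not known exactly. Their poses are not given: they have to be found in the camera images.
- bin: Yellow used-vial bin, fixed, 110 (x) x 192 (y) x 120 mm tall, hollow; origin at the centre of its underside, z up. Its clip-on lid sits crooked: tipped along the bin's y, about the middle of its top, by an unknown angle up to 5 degrees either way. A flat steel hatch without a handle lies flush in the lid.
- bin_mouth (a point): Centre of the bin's square mouth (56 x 56 mm, at bin y = -37.5 mm), 120 mm above the bench: the lid's top if it sat level, really up to 3.5 mm higher or lower. Axes as the bin's. The inner floor is 114 mm below.
- hatch (a joint): How far the hatch (73 x 90 along y x 4 mm) is slid toward the bin's +y, m: 0 shut, centred over the mouth; 0.075 open at its stop, mouth clear. With the crooked lid it rises or sinks up to 7 mm over that way. Rigid downward; takes about 5 N sideways, stays where left. Finger friction varies: pressing with 9 to 15 N moves it, much less slips.
- rack: White vial rack, fixed, 50 (x) x 165 (y) x 30 mm tall, origin at the centre of its underside. Three upright holes, 25 mm wide and 22 mm deep, in a row along its y at -55, 0 and +55 mm; each holds one vial.
- spent_mid (a point): Centre (half-way up) of the spent vial: amber glass with a red cap, upright in one of the rack's holes, 22 mm in diameter (cap 21 mm), 60 mm tall, about 25 g. Its foot stands 8 mm above the bench, so its top 38 mm stands out of the rack.
- clear_a_mid (a point): Centre of one white vial with a white cap, same size, in the rack: leave it.
- clear_b_mid (a point): Centre of the other white vial with a white cap, same size, in the rack: leave it.
- jar: White jar with a teal cap, 70 mm wide, 80 mm tall, beyond the bin and the rack: leave it. Origin at the centre of its underside.
- indicator: Blue plastic bottle with a black cap, 56 mm wide, 120 mm tall, standing to the left of the bin: leave it. Origin at the centre of its underside.
There are look-alikes about, which are no part of the job. What is shaped like the part that bears spent_mid but black or green is not meant. Of the things that look like the bin, the larger one is meant.

How it is judged:
On the way, in this order (a step that is already met when the one before it is completed fails the run):
1. the hatch has been slid fully open (value of joint hatch above 0.069 m), for 0.1 s.
2. the amber vial is inside the bin (z of spent_mid in the frame of bin between 0 and 0.085 m and x of spent_mid in the frame of bin between -0.05 and 0.05 m and y of spent_mid in the frame of bin between -0.091 and 0.091 m), for 0.2 s.
At the end, for the whole second after the job is handed in: The hatch is shut to within 4 mm, the amber vial lies inside the bin, below its top (all of step 2 and value of joint hatch below 0.004 m); the robot touches nothing.
It fails at once if the hatch is pressed or pushed with more than 25 N (contact force between anything else and hatch above 25 N).
It fails at once if a white vial is shifted by more than 25 mm (distance of any of clear_a_mid, clear_b_mid from where it was at the start of the episode above 0.025 m).
It fails at once if the blue bottle or the jar is shifted by more than 30 mm (distance of any of indicator, jar from where it was at the start of the episode above 0.03 m).
It also fails if it takes over 72 s, if anything falls off the work surface, if the arm or the gripper's body presses on something with over 40 N, if the wrist force passes 120 N, or if a joint passes its speed limit or range.

## Working session

There is one attempt and no reset: what is moved stays moved. The work goes in short steps, Python scripts to look and compute and a shell command to move; the robot and the scene stay as the last step left them, time stands still between calls to the robot, and variables do not carry over. Pictures are saved under pics/ and viewed, and the job is handed in when it is done.

```bash
ls; mkdir -p pics; cat > h.py <<'E'
import numpy as np, cv2, pickle
from scipy.spatial.transform import Rotation as R
from station import manip, viewer, workorder
def snap(n,fn):
    s=viewer.snapshot(n); pickle.dump(s,open(f'pics/{fn}.pkl','wb'))
    cv2.imwrite(f'pics/{fn}.png',s['img'][:,:,::-1]); return s
def load(fn): return pickle.load(open(f'pics/{fn}.pkl','rb'))
def att(s):
    a=np.array(s['attitude']); return a if a.shape==(3,3) else R.from_quat(a).as_matrix()
def cloud(s):
    h,w=s['range_z'].shape; u,v=np.meshgrid(np.arange(w),np.arange(h))
    K=np.array([[s['fx'],0,s['cx']],[0,s['fy'],s['cy']],[0,0,1.]])
    p=np.stack([u,v],-1).reshape(-1,1,2).astype(float)
    n=cv2.undistortPoints(p,K,np.array([s['k1'],0,0,0.])).reshape(h,w,2)
    z=s['range_z']; c=np.dstack([n[...,0]*z,n[...,1]*z,z])
    P=c@att(s).T+np.array(s['origin']); P[z==0]=np.nan; return P
E
python3 - <<'E'
from h import *
print(manip.sense())
for n in("scene","top"):
    s=snap(n,n+'0'); print(n,s['origin'],s['attitude'],s['fx'],s['k1'])
E
```

```text
pics
{'t': 0.0, 'q': array([ 1.13149316e+00,  5.28437697e-01,  1.43392448e+00,  2.81202575e-05,
        1.18139079e+00, -1.78518576e-01]), 'qd': array([ 0.00049808,  0.00028601,  0.00255752,  0.00058697, -0.00012197,
       -0.00035955]), 'tau': array([ 1.83775983e-04, -4.42355525e+01, -1.78025311e+01, -1.72101140e-04,
        8.35634535e-03,  3.99728080e-06]), 'tcp_pos': array([0.16083548, 0.60325787, 0.255344  ]), 'tool_rot': array([ 0.09121909,  0.70134419, -0.09266876,  0.70086226]), 'force': array([-0.13820962,  0.49801797, -0.74363894]), 'ft_torque': array([ 0.02334759, -0.04655757,  0.06923842]), 'finger_gap': 1.0019775786777116}
scene [ 0.94737208 -0.29943622  0.83175012] [ 0.89049649  0.35720938 -0.11200705 -0.25859598] 391.2541970660452 -0.04697010155402015
top [0.57631422 0.04793741 1.01464916] [-0.70618143  0.70731788 -0.02978309  0.01105297] 402.6653751663897 -0.09057534538470575
```

View pics/scene0.png

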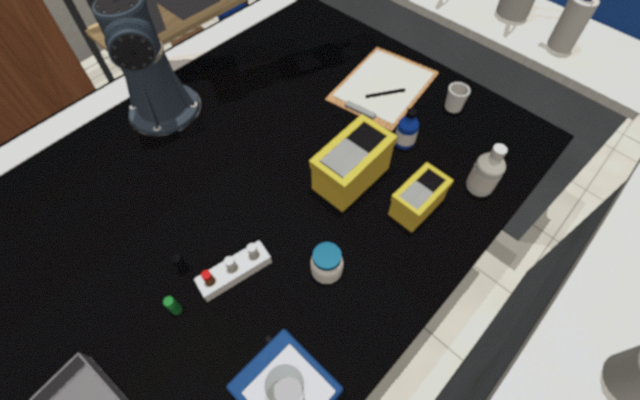

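View pics/top0.png

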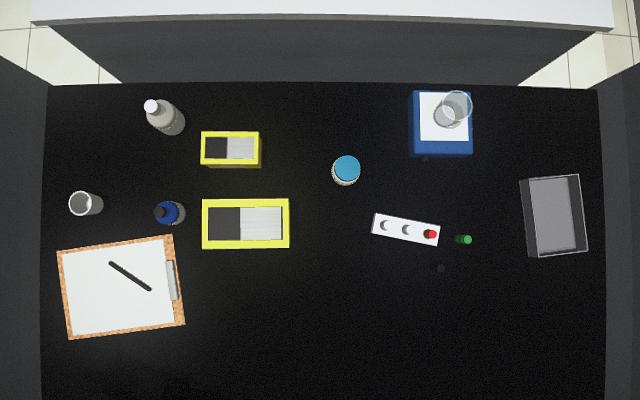

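Top view: the large bin is at about (245,223), with its grey hatch on the right half and a dark recess on the left. The rack is at (406,229) with the red cap at (430,234). The blue bottle is at (170,212) and the jar at (346,170).

```bash
python3 - <<'E'
from h import *
for fn in('top0','scene0'):
    s=load(fn);P=cloud(s);hsv=cv2.cvtColor(s['img'],cv2.COLOR_RGB2HSV)
    H,S,V=[hsv[...,i].astype(int) for i in range(3)]
    def rep(nm,m):
        n,l,st,ce=cv2.connectedComponentsWithStats(m.astype(np.uint8))
        for i in range(1,n):
            if st[i,4]<15: continue
            q=P[l==i];q=q[~np.isnan(q[:,0])]
            if len(q): print(fn,nm,ce[i].round(),st[i,4],'med',np.median(q,0).round(4),'min',np.percentile(q,2,axis=0).round(3),'max',np.percentile(q,98,axis=0).round(3))
    z=P[...,2]
    rep('red',((H<6)|(H>174))&(S>150)&(V>100)&(z<.2))
    rep('yel',(H>22)&(H<34)&(S>120)&(V>100)&(z>.05))
    rep('white',(S<60)&(V>140)&(z>.02)&(z<.085)&(P[...,0]<.65)&(P[...,1]<0.2))
    # bin yellow top fit
    m=(H>22)&(H<34)&(S>120)&(z>.108)&(z<.135)
    q=P[m]; q=q[~np.isnan(q[:,0])]
    r=cv2.minAreaRect((q[:,:2]*1000).astype(np.float32));print('bin top rect',r,len(q))
    A=np.c_[q[:,:2]-q[:,:2].mean(0),np.ones(len(q))];print(np.linalg.lstsq(A,q[:,2],rcond=None)[0],q.mean(0))
    m=(S<50)&(V>60)&(z>.105)&(z<.135)&(abs(P[...,0]-r[0][0]/1000)<.05)&(abs(P[...,1]-r[0][1]/1000)<.09)
    rep('hatch',m)
    q=P[m];A=np.c_[q[:,:2]-q[:,:2].mean(0),np.ones(len(q))];print('hatchplane',np.linalg.lstsq(A,q[:,2],rcond=None)[0],q.mean(0),cv2.minAreaRect((q[:,:2]*1000).astype(np.float32)))
    m=(z>.024)&(z<.036)&(P[...,0]<.65)&(P[...,0]>.3)&(P[...,1]<.1)&(P[...,1]>-.4)&(S<60)&(V>140)
    q=P[m];print('rack',cv2.minAreaRect((q[:,:2]*1000).astype(np.float32)),np.median(q[:,2]))
E
```

```text
top0 red [432. 234.] 56 med [ 0.5556 -0.2442  0.0677] min [ 0.548 -0.254  0.062] max [ 0.565 -0.235  0.071]
top0 yel [229. 149.] 889 med [0.7504 0.2337 0.0836] min [0.721 0.168 0.069] max [0.798 0.301 0.087]
top0 yel [245. 224.] 1842 med [0.5791 0.19   0.1196] min [0.527 0.095 0.113] max [0.636 0.284 0.126]
top0 white [404. 229.] 1175 med [ 0.5678 -0.184   0.0303] min [ 0.533 -0.27   0.026] max [ 0.6   -0.112  0.069]
top0 white [536. 230.] 30 med [ 0.5615 -0.5171  0.0505] min [ 0.529 -0.521  0.048] max [ 0.596 -0.512  0.053]
top0 white [554. 254.] 15 med [ 0.5017 -0.5651  0.0492] min [ 0.499 -0.584  0.048] max [ 0.502 -0.546  0.053]
bin top rect ((580.8592529296875, 189.79568481445312), (110.55638885498047, 191.10401916503906), 0.2781722843647003) 1847
[0.00044477 0.053202   0.11970334] [0.58112637 0.19020398 0.11970334]
top0 hatch [245. 223.] 2369 med [0.5825 0.1891 0.118 ] min [0.547 0.112 0.113] max [0.616 0.267 0.122]
hatchplane [1.14553874e-04 1.94036181e-02 1.17999531e-01] [0.58211632 0.18934345 0.11799953] ((582.5313720703125, 190.3671417236328), (71.45310974121094, 160.391098
[... 501 characters left out ...]
1465 med [ 0.5714 -0.1889  0.0308] min [ 0.535 -0.269  0.024] max [ 0.601 -0.112  0.07 ]
bin top rect ((580.2944946289062, 191.79063415527344), (112.2479019165039, 193.84693908691406), 0.27956846356391907) 1483
[-0.01777434  0.04942811  0.11969368] [0.58619997 0.19000099 0.11969368]
scene0 hatch [344. 157.] 989 med [0.582  0.1573 0.119 ] min [0.547 0.114 0.115] max [0.615 0.207 0.123]
hatchplane [-0.00075365  0.04667057  0.11904609] [0.58168374 0.15820157 0.11904609] ((581.3410034179688, 161.56027221679688), (72.25985717773438, 98.74708557128906), 1.1527856588363647)
rack ((565.4051513671875, -189.6102294921875), (165.15602111816406, 52.85768508911133), 78.6546630859375) 0.030600487190587666
```

```bash
python3 - <<'E'
from h import *
q=manip.sense()['tool_rot'];M=R.from_quat(q).as_matrix();print(M.round(3)); print('jaw deg',np.degrees(np.arctan2(M[1,1],M[0,1])))
s=load('top0');P=cloud(s);
for n,(u,v) in dict(bottle=(172,210),jar=(346,168),hatch=(262,223),dark=(224,223)).items(): print(n,np.nanmedian(P[v-2:v+3,u-2:u+3].reshape(-1,3),0).round(4))
for v in (223,):
  for u in range(198,294,4): print(u,P[v,u].round(4),s['img'][v,u])
E
```

```text
[[-0.001  0.258  0.966]
 [-0.002  0.966 -0.258]
 [-1.    -0.002 -0.   ]]
jaw deg 75.05560384170498
bottle [0.6127 0.3656 0.0855]
jar [ 0.7111 -0.0389  0.0806]
hatch [0.5825 0.152  0.1179]
dark [0.5825 0.2363 0.1187]
198 [ 5.833e-01  3.275e-01 -3.000e-04] [30 33 27]
202 [0.5825 0.2844 0.1239] [246 251 114]
206 [0.5825 0.2751 0.1253] [237 242 112]
210 [0.5825 0.2672 0.1211] [72 74 69]
214 [0.5825 0.2588 0.1191] [73 72 72]
218 [0.5825 0.2499 0.1188] [75 73 73]
222 [0.5825 0.241  0.1189] [72 70 70]
226 [0.5825 0.2315 0.1215] [73 72 71]
230 [0.5825 0.2231 0.1189] [75 74 72]
234 [0.5825 0.2142 0.1187] [71 73 70]
238 [0.5825 0.2056 0.117 ] [73 70 70]
242 [0.5825 0.1961 0.1211] [212 217 212]
246 [0.5825 0.1872 0.1212] [213 218 212]
250 [0.5825 0.1786 0.1188] [215 221 214]
254 [0.5825 0.1698 0.1183] [217 221 217]
258 [0.5825 0.161  0.1175] [212 220 214]
262 [0.5825 0.1522 0.1168] [214 219 214]
266 [0.5825 0.1432 0.1178] [213 219 212]
270 [0.5825 0.1345 0.1165] [213 219 214]
274 [0.5825 0.1255 0.1174] [212 218 213]
278 [0.5825 0.1169 0.1141] [209 215 209]
282 [0.5825 0.1079 0.1139] [99 98 70]
286 [0.5825 0.099  0.1145] [234 238 107]
290 [0.5832 0.0953 0.0021] [33 33 24]
```

```bash
python3 -m crank '[0,62,-67,0,0, 0,105,-113,0,0, 0,147,-158,0,0, 0,189,-204,0,0, 0,231,-249,0,0, 0,273,-294,0,0, 0,315,-340,0,0, 0,357,-385,0,0, 0,399,-430,0,0, 0,420,-453,-40,0]' 20
```

```text
t: 1.35
tcp_pos: [0.582, 0.1523, 0.2218]
tool_rot: [0.093, 0.698, -0.092, 0.704]
force: [0.9, 0.8, 0.4]
finger_gap: 0.0
```

```bash
python3 -m crank '[0,0,0,-30,0, 0,0,0,-55,0, 0,0,0,-62,0, 0,0,0,-62,0, 0,0,0,-62,0]'
```

```text
t: 1.98
tcp_pos: [0.5787, 0.1546, 0.1588]
tool_rot: [0.092, 0.7, -0.092, 0.702]
force: [0.2, -0.1, -0.3]
finger_gap: 0.006
```

```bash
python3 -m crank '[0,0,0,-5,0, 0,0,0,-8,0, 0,0,0,-8,0]'; python3 -c "
from station import manip;print(manip.sense())"
```

```text
t: 2.35
tcp_pos: [0.5778, 0.1543, 0.1495]
tool_rot: [0.092, 0.701, -0.092, 0.701]
force: [1.0, -0.5, -0.1]
finger_gap: -0.002
{'t': 2.35, 'q': array([ 7.42673384e-02,  6.28774710e-01,  1.59465387e+00,  1.16166487e-05,
        9.18614684e-01, -1.23583219e+00]), 'qd': array([ 0.00229513, -0.00222465, -0.00322761,  0.00137902,  0.00013562,
       -0.00023967]), 'tau': array([ 6.29737493e-03, -4.43420935e+01, -1.35271347e+01, -3.48157628e-04,
       -1.18309367e-02, -2.49983185e-05]), 'tcp_pos': array([0.57776651, 0.15429758, 0.14952172]), 'tool_rot': array([ 0.09188274,  0.70126447, -0.0919411 ,  0.70095116]), 'force': array([ 1.02742128, -0.5343775 , -0.13666128]), 'ft_torque': array([-0.06756811,  0.05023043, -0.03272123]), 'finger_gap': -0.001731195892857411}
```

```bash
python3 -m crank '[0,0,0,-3,0, 0,0,0,-4,0, 0,0,0,-4,0]'; python3 -m crank '[0,0,0,-1,0, 0,0,0,-1,0]';python3 -m crank '[0,0,0,-1,0, 0,0,0,-1,0]'
```

```text
t: 2.72
tcp_pos: [0.5779, 0.1542, 0.1455]
tool_rot: [0.092, 0.701, -0.092, 0.701]
force: [-0.0, 0.3, -0.0]
finger_gap: -0.002
t: 2.98
tcp_pos: [0.5779, 0.1542, 0.1446]
tool_rot: [0.092, 0.701, -0.092, 0.701]
force: [-0.0, 0.2, -0.1]
finger_gap: -0.001
t: 3.22
tcp_pos: [0.5779, 0.1542, 0.1436]
tool_rot: [0.092, 0.701, -0.092, 0.701]
force: [-0.4, -0.3, 0.3]
finger_gap: -0.001
```

```bash
for i in 1 2; do python3 -m crank '[0,0,0,-0.7,0, 0,0,0,-0.7,0]' | grep -E 'pos|force';done
```

```text
tcp_pos: [0.578, 0.1543, 0.1433]
force: [-1.6, -0.8, 3.3]
tcp_pos: [0.578, 0.1543, 0.1432]
force: [-2.1, -0.1, 6.4]
```

```bash
python3 -m crank '[0,0,0,-0.6,0, 0,0,0,-1.2,0, 0,0,0,-1.2,0]'; python3 -m crank '[0,0,2,0.1,0, 0,0,5,0.25,0, 0,0,8,0.4,0, 0,0,11,0.55,0, 0,0,11,0.55,0]'
```

```text
t: 4.1
tcp_pos: [0.5781, 0.1543, 0.1431]
tool_rot: [0.092, 0.701, -0.092, 0.701]
force: [-4.5, -0.4, 13.5]
finger_gap: -0.004
t: 4.72
tcp_pos: [0.578, 0.1639, 0.1436]
tool_rot: [0.091, 0.701, -0.093, 0.701]
force: [-4.1, -5.4, 12.9]
finger_gap: -0.003
```

```bash
python3 -m crank '[0,0,3,0.15,0, 0,0,6,0.3,0, 0,0,9,0.45,0, 0,0,12,0.6,0, 0,0,15,0.75,0, 0,0,18,0.9,0, 0,0,20,1,0, 0,0,20,1,0]'; python3 - <<'E'
from h import *
snap('scene','scene1'); s=snap('top','top1')
a=cv2.imread('pics/scene1.png')[100:230,280:460];b=cv2.imread('pics/top1.png')[180:270,180:310]
cv2.imwrite('pics/c1.png',np.hstack([cv2.resize(a,(400,290)),cv2.resize(b,(400,290))]))
E
```

```text
t: 5.72
tcp_pos: [0.5777, 0.1838, 0.1447]
tool_rot: [0.091, 0.701, -0.093, 0.701]
force: [-5.2, -4.9, 13.4]
finger_gap: -0.0
```

View pics/c1.png

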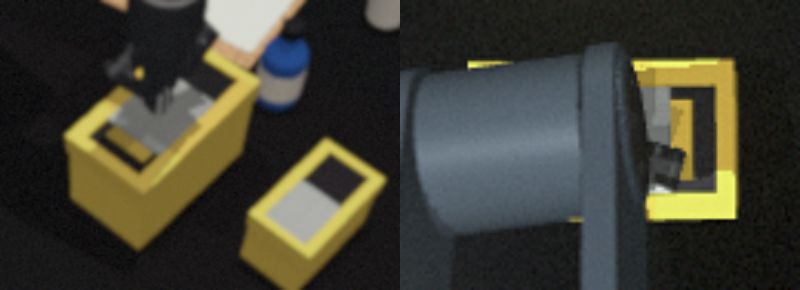

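The hatch has slid about 30 mm with the fingertip and the mouth is opening. Force is steady, so I'll continue.

```bash
python3 -m crank '[0,0,3,0.15,0, 0,0,6,0.3,0, 0,0,9,0.45,0, 0,0,12,0.6,0, 0,0,15,0.75,0, 0,0,18,0.9,0, 0,0,21,1.05,0, 0,0,24,1.2,0, 0,0,24,1.2,0]'; python3 -m crank '[0,0,3,0.15,0, 0,0,6,0.3,0, 0,0,9,0.45,0, 0,0,12,0.6,0, 0,0,15,0.75,0, 0,0,17,0.85,0,0,0,17,0.85,0]'
```

```text
t: 6.95
tcp_pos: [0.5775, 0.2079, 0.146]
tool_rot: [0.091, 0.701, -0.093, 0.701]
force: [-3.8, -5.5, 14.4]
finger_gap: 0.003
t: 7.82
tcp_pos: [0.5773, 0.2248, 0.1469]
tool_rot: [0.09, 0.701, -0.093, 0.701]
force: [-4.6, -4.7, 14.5]
finger_gap: 0.005
```

```bash
python3 -m crank '[0,0,2,0.2,0, 0,0,4,0.4,0, 0,0,4,0.4,0]'; python3 -m crank '[0,0,1,0.05,0, 0,0,2,0.1,0, 0,0,2,0.1,0]'
```

```text
t: 8.2
tcp_pos: [0.5782, 0.2281, 0.1471]
tool_rot: [0.09, 0.701, -0.093, 0.702]
force: [-3.3, -6.9, 12.8]
finger_gap: 0.0
t: 8.57
tcp_pos: [0.5787, 0.23, 0.1472]
tool_rot: [0.09, 0.7, -0.093, 0.702]
force: [-2.6, -8.2, 13.1]
finger_gap: 0.002
```

```bash
python3 -m crank '[0,0,0,25,0, 0,0,0,55,0, 0,-2,-55,60,-0.18, 0.5,-5,-110,60,-0.36, 0.5,-8,-165,60,-0.54, 0.5,-11,-220,60,-0.72, 0.5,-14,-275,60,-0.9, 0.5,-17,-330,60,-1.08, 0.5,-20,-385,60,-1.26, 0.5,-23,-440,60,-1.44]'; python3 -m crank '[0.5,-1,-34,0,-0.07, 0.5,-1,-34,0,-0.07, 0.5,-1,-34,0,-0.07]' ; python3 - <<'E'
from h import *
snap('scene','scene2'); snap('top','top2');s=snap('wrist','wrist2')
a=cv2.imread('pics/top2.png')
cv2.imwrite('pics/c2.png',np.hstack([cv2.resize(a[180:270,180:310],(400,290)),cv2.resize(cv2.imread('pics/wrist2.png'),(400,290))]))
E
```

```text
t: 9.82
tcp_pos: [0.5547, -0.2096, 0.2049]
tool_rot: [0.533, 0.465, -0.533, 0.465]
force: [0.9, -0.4, 0.2]
finger_gap: 0.502
t: 10.2
tcp_pos: [0.5536, -0.2409, 0.2047]
tool_rot: [0.547, 0.448, -0.547, 0.447]
force: [-0.4, -0.3, 0.5]
finger_gap: 0.501
```

View pics/c2.png

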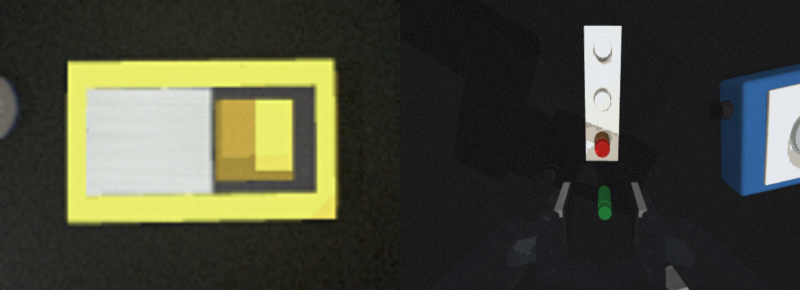

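View pics/scene2.png

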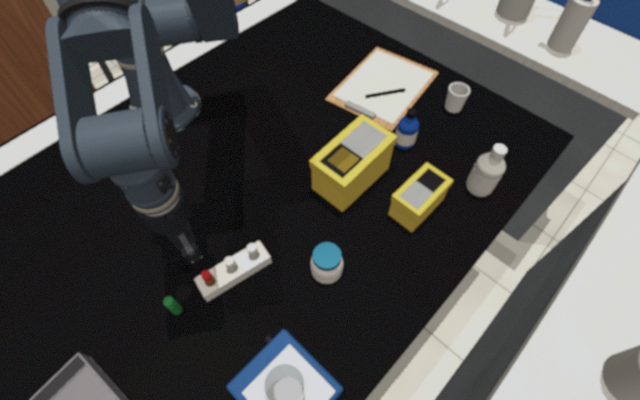

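The hatch looks fully open: its edge meets the mouth rim and the mouth is clear. The wrist view shows the fingers straddling the line of the red vial. Next I'll check the numbers.

```bash
python3 - <<'E'
from h import *
s=load('top2');P=cloud(s);hsv=cv2.cvtColor(s['img'],cv2.COLOR_RGB2HSV);H,S,V=[hsv[...,i].astype(int) for i in range(3)];z=P[...,2]
m=(S<50)&(V>150)&(z>.105)&(z<.14)&(P[...,0]>.54)&(P[...,0]<.62)
q=P[m];print('hatch',np.percentile(q,[.5,99.5],axis=0).round(4))
for fn in('wrist2','scene2','top2'):
    s=load(fn);P=cloud(s);hsv=cv2.cvtColor(s['img'],cv2.COLOR_RGB2HSV);H,S,V=[hsv[...,i].astype(int) for i in range(3)];z=P[...,2]
    m=((H<8)|(H>172))&(S>130)&(V>60)&(z>.064)&(z<.075);q=P[m];print(fn,len(q))
    if len(q)>5: print(q.mean(0).round(4),cv2.minEnclosingCircle((q[:,:2]*1000).astype(np.float32)))
    m=(z>.025)&(z<.035)&(P[...,0]<.65)&(P[...,0]>.45)&(P[...,1]<-.08)&(P[...,1]>-.3)&(S<60)&(V>140)
    q=P[m];print('rack',len(q),len(q) and cv2.minAreaRect((q[:,:2]*1000).astype(np.float32)))
E
```

```text
hatch [[0.5471 0.1827 0.1167]
 [0.618  0.2713 0.1267]]
wrist2 438
[ 0.5557 -0.2425  0.0675] ((555.7241821289062, -243.0588836669922), 10.15672779083252)
rack 7974 ((566.5848388671875, -189.84149169921875), (165.21983337402344, 50.38230895996094), 78.44520568847656)
scene2 71
[ 0.556  -0.2437  0.0683] ((554.9746704101562, -242.58311462402344), 11.011922836303711)
rack 1189 ((565.3402099609375, -189.3157501220703), (164.75035095214844, 52.37132263183594), 79.0667495727539)
top2 57
[ 0.5562 -0.2441  0.0682] ((555.4337768554688, -244.71292114257812), 10.438408851623535)
rack 1018 ((566.5280151367188, -191.86221313476562), (165.4286346435547, 50.36326217651367), 78.1572265625)
```

```bash
python3 -m crank '[0.5,1,-1,-50,0, 0.5,2,-2,-95,0, 0.5,2,-2,-125,0, 0.5,2,-2,-140,0, 0.5,2,-2,-145,0, 0.5,2,-2,-145,0, 0.5,2,-2,-145,0]'; python3 - <<'E'
from h import *
s=snap('wrist','wrist3')
E
```

```text
t: 11.22
tcp_pos: [0.5568, -0.2442, 0.0615]
tool_rot: [0.548, 0.447, -0.547, 0.449]
force: [0.0, 0.4, 0.8]
finger_gap: 0.501
```

View pics/wrist3.png

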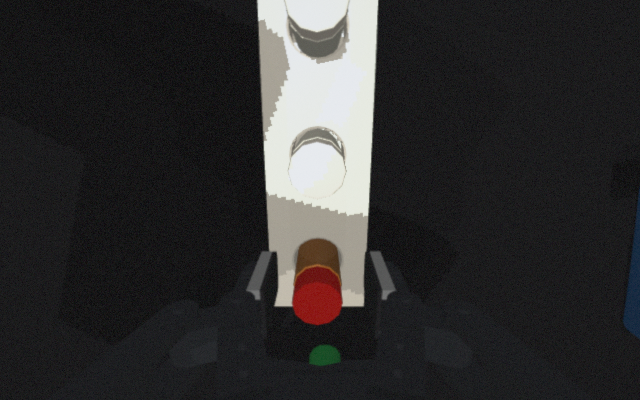

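The red vial at (318,290) is centred between the pads at (262,275) and (380,275). I'll close on it.

```bash
python3 -m crank '[0.1,0,0,-2,0, 0.1,0,0,-2,0, 0.1,0,0,-2,0, 0.1,0,0,-2,0, 0.1,0,0,-2,0, 0.1,0,0,-2,0]' 30; python3 -m crank '[0.1,0,0,15,0, 0.1,0,0,40,0, 0.1,0,0,80,0, 0.1,0,0,120,0, 0.1,0,0,140,0, 0.1,0,0,140,0]'; python3 - <<'E'
from h import *
s=snap('wrist','wrist4');snap('top','top4')
E
```

```text
t: 12.02
tcp_pos: [0.5562, -0.244, 0.0586]
tool_rot: [0.547, 0.447, -0.547, 0.448]
force: [-0.9, -1.1, 5.2]
finger_gap: 0.239
t: 12.78
tcp_pos: [0.5568, -0.2442, 0.2003]
tool_rot: [0.548, 0.446, -0.547, 0.449]
force: [0.2, 0.3, -0.1]
finger_gap: 0.236
```

View pics/wrist4.png

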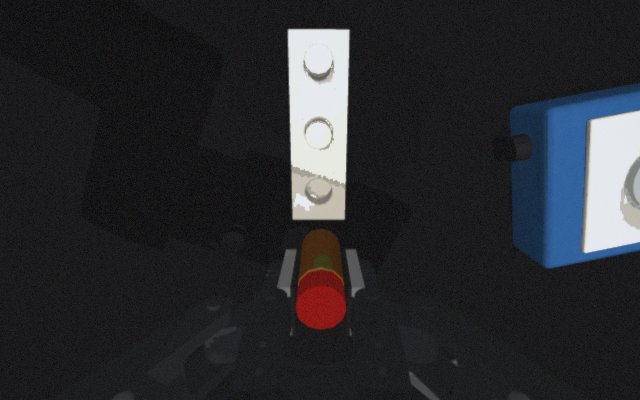

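```bash
python3 -m crank '[0.1,2,-0,20,0, 0.1,4,50,20,0, 0.1,8,100,20,0, 0.1,11,150,20,0, 0.1,14,205,20,0, 0.1,17,260,20,0, 0.1,20,310,20,0, 0.1,22,355,20,0, 0.1,24,385,20,0, 0.1,24,396,20,0]';python3 -m crank '[0.1,0,0,0,0, 0.1,0,0,-20,0, 0.1,0,0,-20,0, 0.1,0,0,-20,0]'; python3 - <<'E'
from h import *
s=snap('wrist','wrist5');snap('scene','scene5')
a=cv2.imread('pics/scene5.png')[80:230,270:470]
cv2.imwrite('pics/c5.png',np.hstack([cv2.resize(a,(400,300)),cv2.resize(cv2.imread('pics/wrist5.png'),(400,300))]))
E
```

```text
t: 14.12
tcp_pos: [0.5789, 0.1538, 0.2164]
tool_rot: [-0.546, -0.449, 0.548, -0.448]
force: [-0.6, 0.1, -0.5]
finger_gap: 0.234
t: 14.62
tcp_pos: [0.5802, 0.1512, 0.1983]
tool_rot: [-0.548, -0.447, 0.548, -0.447]
force: [0.5, -0.3, -0.6]
finger_gap: 0.239
```

View pics/c5.png

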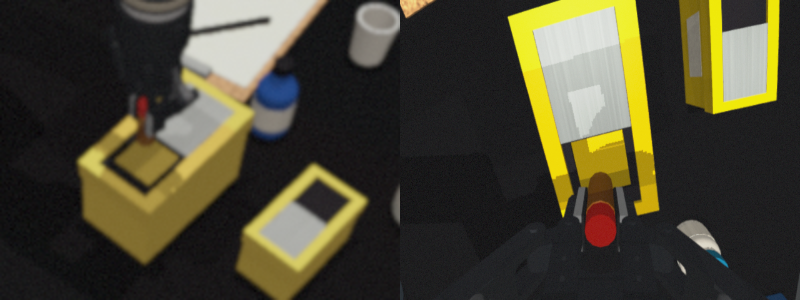

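```bash
python3 -m crank '[0.1,1,1,-20,0, 0.1,1,1,-40,0, 0.1,1,1,-50,0, 0.1,1,1,-50,0, 0.1,1,1,-50,0]'; python3 - <<'E'
from h import *
snap('scene','scene6')
a=cv2.imread('pics/scene6.png')[80:230,270:470]
cv2.imwrite('pics/c6.png',cv2.resize(a,(600,450)))
E
```

```text
t: 15.35
tcp_pos: [0.5816, 0.1533, 0.1489]
tool_rot: [0.548, 0.447, -0.547, 0.448]
force: [0.9, 0.7, 0.3]
finger_gap: 0.238
```

View pics/c6.png

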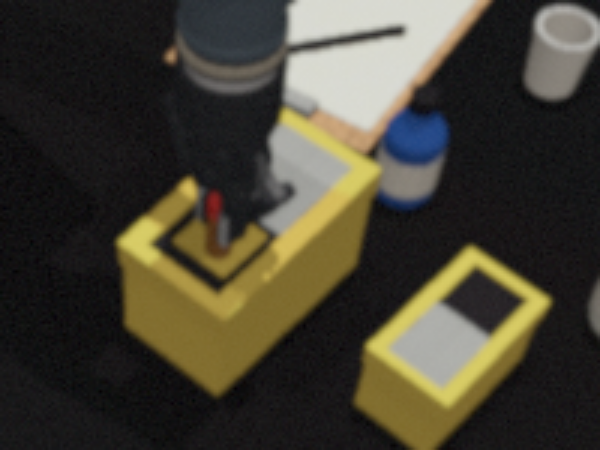

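The vial is in the mouth with no contact force, so I'll release, then lift and look.

```bash
python3 -m crank '[0.45,0,0,0,0, 0.45,0,0,0,0, 0.45,0,0,0,0, 0.45,0,0,0,0, 0.45,0,0,30,0, 0.45,0,20,70,0.18, 0.2,0,40,70,0.36, 0,0,60,70,0.54, 0,0,75,70,0.72, 0,0,75,70,0.9]' 20; python3 - <<'E'
from h import *
snap('scene','scene7');snap('top','top7');snap('wrist','wrist7')
a=cv2.imread('pics/scene7.png')[80:230,270:470]
cv2.imwrite('pics/c7.png',np.hstack([cv2.resize(a,(400,300)),cv2.resize(cv2.imread('pics/top7.png')[170:290,180:340],(400,300))]))
E
```

```text
t: 16.65
tcp_pos: [0.5807, 0.2295, 0.2181]
tool_rot: [0.296, 0.642, -0.296, 0.642]
force: [0.5, -0.5, -0.0]
finger_gap: -0.003
```

View pics/c7.png

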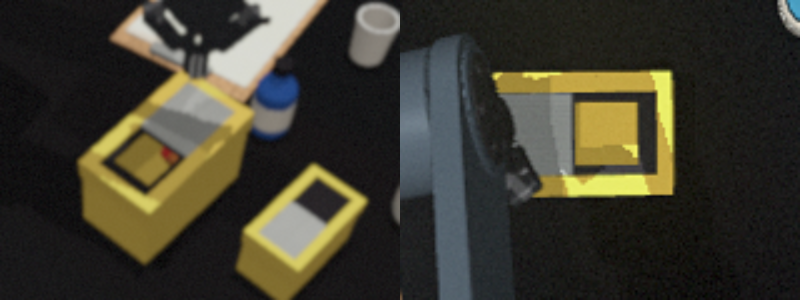

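View pics/wrist7.png

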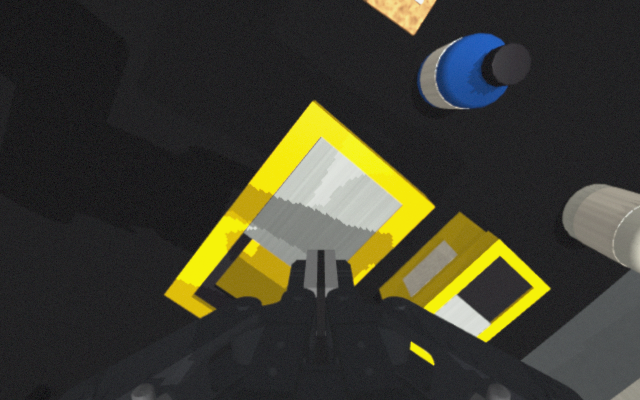

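```bash
python3 - <<'E'
from h import *
for fn in('scene7','top7','wrist7'):
    s=load(fn);P=cloud(s);hsv=cv2.cvtColor(s['img'],cv2.COLOR_RGB2HSV);H,S,V=[hsv[...,i].astype(int) for i in range(3)]
    m=((H<13)|(H>172))&(S>130)&(V>50)&(P[...,1]>.09)&(P[...,1]<.29)&(P[...,0]>.5)&(P[...,0]<.64);q=P[m];print(fn,len(q),np.argwhere(m)[:3].tolist())
    if len(q): print(np.percentile(q,[5,50,95],axis=0).round(3))
s=load('scene7');P=cloud(s)
for v in range(150,164,3):
  print(v,[(u,P[v,u].round(3).tolist(),s['img'][v,u].tolist()) for u in range(346,364,4)])
E
```

```text
scene7 43 [[153, 352], [154, 351], [154, 352]]
[[0.542 0.179 0.022]
 [0.555 0.234 0.026]
 [0.609 0.241 0.115]]
top7 0 []
wrist7 0 []
150 [(346, [0.53, 0.227, 0.041], [116, 97, 42]), (350, [0.576, 0.185, 0.116], [74, 72, 69]), (354, [0.586, 0.187, 0.122], [119, 119, 116]), (358, [0.593, 0.193, 0.122], [123, 124, 120]), (362, [0.601, 0.199, 0.123], [120, 121, 118])]
153 [(346, [0.53, 0.229, 0.027], [127, 108, 46]), (350, [0.53, 0.246, 0.013], [119, 94, 42]), (354, [0.59, 0.183, 0.117], [70, 63, 62]), (358, [0.598, 0.187, 0.12], [119, 120, 116]), (362, [0.606, 0.193, 0.122], [125, 126, 122])]
156 [(346, [0.53, 0.229, 0.016], [125, 106, 42]), (350, [0.54, 0.234, 0.019], [128, 82, 38]), (354, [0.552, 0.236, 0.028], [126, 41, 30]), (358, [0.602, 0.183, 0.116], [74, 62, 57]), (362, [0.612, 0.186, 0.122], [119, 120, 116])]
159 [(346, [0.533, 0.227, 0.006], [144, 122, 53]), (350, [0.542, 0.233, 0.008], [146, 121, 51]), (354, [0.557, 0.231, 0.023], [115, 58, 36]), (358, [0.608, 0.176, 0.116], [107, 64, 33]), (362, [0.615, 0.183, 0.116], [122, 105, 57])]
162 [(346, [0.541, 0.218, 0.008], [152, 129, 58]), (350, [0.547, 0.227, 0.006], [152, 129, 56]), (354, [0.555, 0.234, 0.006], [108, 84, 36]), (358, [0.614, 0.17, 0.115], [77, 65, 33]), (362, [0.623, 0.174, 0.12], [174, 150, 69])]
```

The vial lies on the bin floor at about (0.555, 0.234, 0.022), which is inside. Next I'll press the hatch again and slide it back.

```bash
python3 -m crank '[0,0,0,-30,0, 0,0,0,-58,0, 0,0,0,-65,0, 0,0,0,-65,0, 0,0,0,-65,0]'; python3 -m crank '[0,0,0,-1.5,0, 0,0,0,-1.5,0, 0,0,0,-1.5,0]'
```

```text
t: 17.42
tcp_pos: [0.5819, 0.2283, 0.1544]
tool_rot: [0.299, 0.64, -0.298, 0.642]
force: [-0.0, 0.5, 0.2]
finger_gap: 0.001
t: 17.8
tcp_pos: [0.5811, 0.2283, 0.152]
tool_rot: [0.298, 0.641, -0.298, 0.641]
force: [0.3, -0.4, -0.2]
finger_gap: 0.001
```

```bash
python3 -m crank '[0,0,0,-2,0, 0,0,0,-3.5,0, 0,0,0,-3.5,0]'; python3 -m crank '[0,0,0,-1,0, 0,0,0,-1,0]';python3 -m crank '[0,0,0,-1,0, 0,0,0,-1,0]'
```

```text
t: 18.18
tcp_pos: [0.5808, 0.2282, 0.1479]
tool_rot: [0.298, 0.641, -0.298, 0.641]
force: [-0.1, 0.4, -0.1]
finger_gap: 0.002
t: 18.42
tcp_pos: [0.581, 0.2283, 0.1475]
tool_rot: [0.298, 0.641, -0.298, 0.641]
force: [-1.0, 0.9, 2.2]
finger_gap: 0.002
t: 18.68
tcp_pos: [0.581, 0.2283, 0.1473]
tool_rot: [0.298, 0.641, -0.298, 0.641]
force: [-1.0, 0.1, 6.9]
finger_gap: -0.002
```

```bash
python3 -m crank '[0,0,0,-0.7,0, 0,0,0,-1.3,0, 0,0,0,-1.3,0]'; python3 -m crank '[0,0,-3,-0.15,0, 0,0,-6,-0.3,0, 0,0,-9,-0.45,0, 0,0,-12,-0.6,0, 0,0,-15,-0.78,0, 0,0,-18,-0.93,0, 0,0,-20,-1.04,0, 0,0,-20,-1.04,0]'
```

```text
t: 19.05
tcp_pos: [0.5811, 0.2283, 0.1472]
tool_rot: [0.298, 0.641, -0.298, 0.642]
force: [-3.7, -0.6, 12.5]
finger_gap: 0.002
t: 20.05
tcp_pos: [0.5813, 0.2098, 0.1462]
tool_rot: [0.3, 0.641, -0.297, 0.641]
force: [-3.5, 3.4, 11.7]
finger_gap: -0.001
```

```bash
python3 -m crank '[0,0,-3,-0.5,0, 0,0,-6,-0.7,0, 0,0,-9,-0.8,0, 0,0,-10,-0.85,0, 0,0,-10,-0.85,0]'; cat > hy.py <<'E'
from h import *
import sys
n=sys.argv[1];s=snap('scene','s'+n);t=snap('top','t'+n)
cv2.imwrite('pics/d%s.png'%n,np.hstack([cv2.resize(cv2.imread(f'pics/s{n}.png')[80:230,270:470],(400,300)),cv2.resize(cv2.imread(f'pics/t{n}.png')[170:290,180:340],(400,300))]))
E
python3 hy.py 8
```

```text
t: 20.68
tcp_pos: [0.5814, 0.1999, 0.1456]
tool_rot: [0.3, 0.641, -0.297, 0.641]
force: [-3.9, 4.2, 14.2]
finger_gap: -0.001
```

View pics/d8.png

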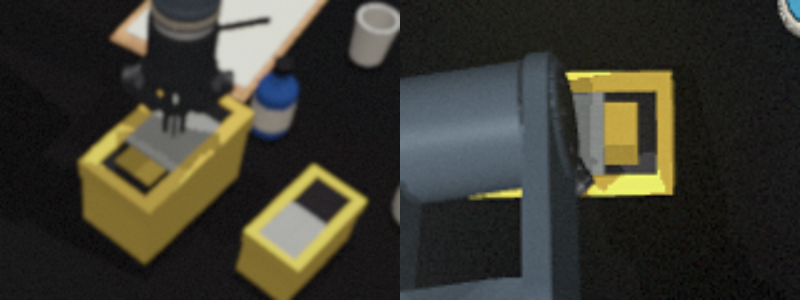

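The hatch follows the fingertip: its edge moved from 572 to 604 in the crop, about 28 mm.

```bash
python3 -m crank '[0,0,-3,-0.15,0, 0,0,-6,-0.3,0, 0,0,-9,-0.45,0, 0,0,-12,-0.6,0, 0,0,-15,-0.75,0, 0,0,-18,-0.9,0, 0,0,-21,-1.05,0, 0,0,-22,-1.1,0, 0,0,-22,-1.1,0]'; python3 -m crank '[0,0,-3,-0.15,0, 0,0,-6,-0.3,0, 0,0,-9,-0.45,0, 0,0,-12,-0.6,0, 0,0,-15,-0.75,0, 0,0,-18,-0.9,0, 0,0,-19,-0.95,0, 0,0,-19,-0.95,0]'
```

```text
t: 21.9
tcp_pos: [0.5816, 0.1778, 0.1444]
tool_rot: [0.3, 0.641, -0.297, 0.641]
force: [-3.2, 3.7, 13.5]
finger_gap: 0.003
t: 22.9
tcp_pos: [0.5818, 0.1587, 0.1434]
tool_rot: [0.3, 0.64, -0.297, 0.642]
force: [-3.0, 3.0, 13.1]
finger_gap: 0.003
```

```bash
python3 -m crank '[0,0,-2,-0.1,0, 0,0,-4,-0.2,0, 0,0,-4,-0.2,0]'; python3 -m crank '[0,0,-1.5,-0.1,0, 0,0,-3,-0.15,0, 0,0,-3,-0.15,0]'; python3 hy.py 9
```

```text
t: 23.28
tcp_pos: [0.5819, 0.1547, 0.1432]
tool_rot: [0.3, 0.64, -0.297, 0.642]
force: [-2.7, 3.7, 12.6]
finger_gap: -0.003
t: 23.65
tcp_pos: [0.5821, 0.1524, 0.1431]
tool_rot: [0.301, 0.64, -0.297, 0.642]
force: [-1.6, 5.9, 12.3]
finger_gap: 0.0
```

View pics/d9.png

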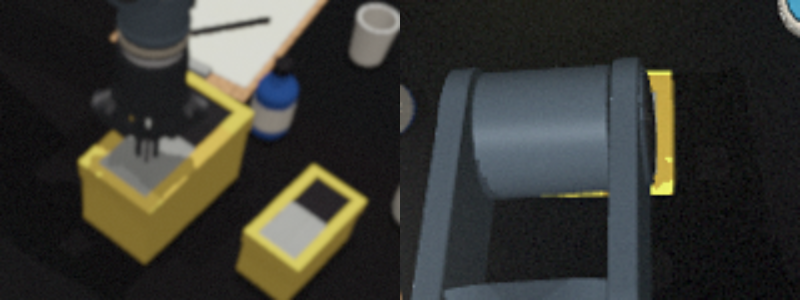

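The side force rose to 5.9 N, which suggests the stop. I'll nudge once more, then lift off and look.

```bash
python3 -m crank '[0,0,-1,0,0, 0,0,-2,-0.1,0, 0,0,-2,-0.1,0]'; python3 -m crank '[0,0,0,15,0, 0,0,0,50,0, 0,0,0,90,0, 0,-20,-60,100,0, 0,-20,-120,100,0, 0,-20,-180,100,0, 0,-20,-200,100,0, 0,-20,-200,100,0]'; python3 hy.py 10; python3 - <<'E'
from h import *
for fn in('t10','top0'):
    s=load(fn);P=cloud(s);hsv=cv2.cvtColor(s['img'],cv2.COLOR_RGB2HSV);S,V=hsv[...,1],hsv[...,2];z=P[...,2]
    m=(S<50)&(V>120)&(z>.105)&(z<.14)&(P[...,0]>.54)&(P[...,0]<.62)&(P[...,1]>.08)&(P[...,1]<.3)
    q=P[m];print(fn,len(q),np.percentile(q,[.5,99.5],axis=0).round(4).tolist())
E
```

```text
t: 24.12
tcp_pos: [0.5826, 0.1505, 0.143]
tool_rot: [0.301, 0.64, -0.296, 0.642]
force: [-0.3, 5.8, 11.3]
finger_gap: 0.002
t: 25.12
tcp_pos: [0.5609, -0.0529, 0.2405]
tool_rot: [0.299, 0.641, -0.299, 0.641]
force: [0.1, 0.1, 0.5]
finger_gap: -0.003
t10 1338 [[0.547, 0.1078, 0.1127], [0.6181, 0.1965, 0.123]]
top0 1347 [[0.5469, 0.1122, 0.1129], [0.6181, 0.2009, 0.123]]
```

View pics/t10.png

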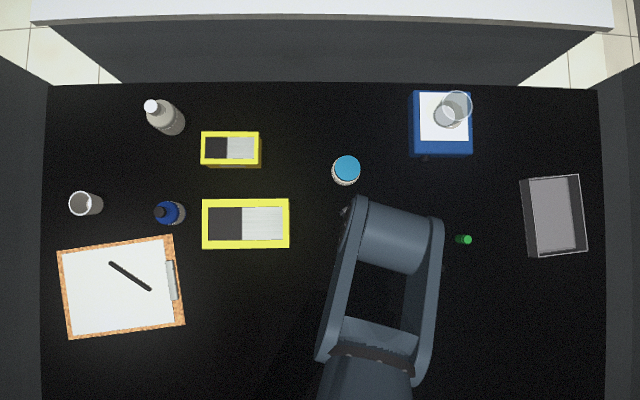

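The hatch edges are now at y = 0.1078–0.1965, against 0.1827–0.2713 when open. That is 74.8 mm of travel, so it went from stop to stop. The bottle at (170,212) and the jar at (346,170) look the same as at the start, and the arm is clear.

```bash
python3 -m crank '[0,0,-20,0,0, 0,0,-20,0,0, 0,0,-20,0,0, 0,0,-20,0,0]'; python3 -c "
from station import workorder;print(workorder.sign_off())"
```

```text
t: 25.72
tcp_pos: [0.5609, -0.0713, 0.2404]
tool_rot: [0.298, 0.641, -0.298, 0.641]
force: [0.1, -0.1, -0.1]
finger_gap: 0.001
the job is handed in; nothing more can be done
None
```

The hatch was slid open, the amber vial dropped into the bin, and the hatch slid shut again. I handed the job in at about 26 s; the hand-in reports no verdict.

- **Hatch:** I pressed it with closed fingertips at about 11–15 N vertically. The highest total force I read was about 16 N, but force was only read at the end of each call. The top camera showed 74.8 mm of travel between open and shut. The shut hatch lies about 4.4 mm further toward −y than it did at the start, so it seems to have started slightly ajar. Side force rose at both ends, which fits the stops.
- **Vial:** After the drop, the scene camera showed it on the bin floor at about (0.555, 0.234, 0.02). The top and wrist cameras could not see it, so that position rests on one camera.
- **Left alone:** The blue bottle and the jar look unmoved in the last top picture. The white vials looked undisturbed after the amber vial was lifted out; I did not check them again at the end, when the arm blocked the top view.
- **Robot:** It finished clear of everything, with force near zero.

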